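# Gauge a blind bore and fit the matching post

## Task

The bore in the aluminium socket block is of unknown depth: take the depth rod from its stand, feel gently for the bottom of the bore with its tip, and put the rod back in its stand. Then fit the one post from the rack that, fully home on the bottom of the bore, stands level with the block's fixed post, and let go of it. Leave the other two posts in the rack, do not force anything, and leave the other things on the worktop alone.

Things in the scene. Friction and masses are not known exactly. Their poses are not given: they have to be found in the camera images.
- block: Aluminium socket block fixed to the worktop, 70 x 140 x 50 mm (x, y, z), top face level; origin at the centre of its underside, z up. On its top, 35 mm from the centre along its +y, a fixed 16 mm round steel post stands 40 mm above the top face; 35 mm along its -y is an empty round bore. Four small screw heads, 3 mm high, stand near its corners.
- bore_mouth (a point): Centre of the bore's mouth, level with the block's top face (50 mm above the worktop). The upright bore is 17 mm in diameter with a 1.5 mm chamfer and a flat bottom (a stiff rubber pad that gives about 1 mm for every 6 N); its depth differs from time to time and is either 18, 28 or 38 mm.
- fixed_post_top (a point): Centre of the top of the block's fixed post, 90 mm above the worktop.
- rod: Depth rod, upright in its stand at the start: a plain steel shank 8 mm thick and 60 mm long, above it a straight round aluminium handle, 22 mm thick and 45 mm long. Origin at the tip (the lower end), z along the rod towards the handle: the handle runs from 60 to 105 mm. About 100 g (varies).
- rod_tip: The lowest 10 mm of the rod's shank, one piece with it; same origin (the tip end) and axes as the rod. Must never bear more than 25 N.
- stand: Grey block fixed to the worktop, 50 x 50 x 64 mm, with an upright 12 mm hole right through its centre in which the rod hangs by its handle's lower shoulder (the rod's tip is then 4 mm above the worktop); origin at the centre of its underside.
- rack: Grey rack fixed to the worktop, 60 x 166 x 30 mm, with three upright holes of 17 mm diameter and 18 mm depth in a row along its y, at -55, 0 and +55 mm; origin at the centre of its underside. Each hole holds one loose post, in any order.
- post_a: Plain round steel post, 16 mm thick and 58 mm long (the shortest), upright in the rack at the start with its foot 12 mm above the worktop; the foot has a 1.5 mm chamfer. Origin at the centre of the foot, z towards the top. About 60 g (varies).
- post_b: Plain round steel post, 16 mm thick and 68 mm long (the middle one), upright in the rack at the start with its foot 12 mm above the worktop; the foot has a 1.5 mm chamfer. Origin at the centre of the foot, z towards the top. About 60 g (varies).
- post_c: Plain round steel post, 16 mm thick and 78 mm long (the longest), upright in the rack at the start with its foot 12 mm above the worktop; the foot has a 1.5 mm chamfer. Origin at the centre of the foot, z towards the top. About 60 g (varies).
- post_a_top (a point): Centre of the top of post_a.
- post_b_top (a point): Centre of the top of post_b.
- post_c_top (a point): Centre of the top of post_c.
- post_a_foot: The lowest 10 mm of post_a, one piece with it, same origin and axes. Must never bear more than 25 N.
- post_b_foot: The lowest 10 mm of post_b, one piece with it, same origin and axes. Must never bear more than 25 N.
- post_c_foot: The lowest 10 mm of post_c, one piece with it, same origin and axes. Must never bear more than 25 N.
- beaker: Bystander: clear open beaker, 52 mm wide, 70 mm high; origin at the centre of its underside.
- jar: Bystander: small jar with a black cap, 42 mm wide, 57 mm high; origin at the centre of its underside.
- tape: Bystander: roll of green tape lying flat, 64 mm wide, 18 mm high; origin at the centre of its underside.
- pen: Bystander: marker pen lying down, 126 mm long, 12 mm thick; origin under its middle, long axis y.
- spanner: Bystander: small open-ended spanner lying flat, 129 mm long, 4 mm thick; origin under its middle, long axis y.
- pad: Bystander: small orange note pad, 50 x 66 x 9 mm; origin at the centre of its underside.
Not all that is in view belongs to the job. Of the things that look like the block, the larger one is meant.

How it is judged:
On the way, in this order (a step that is already met when the one before it is completed fails the run):
1. The held rod's tip presses on the bottom of the bore (at least 0.5 N, for 0.1 s) (horizontal distance between rod and bore_mouth below 0.007 m and contact force between rod_tip and anything else above 0.5 N and contact force between the fingers and rod above 0.5 N and (z of rod in the frame of block between 0.029 and 0.035 m or z of rod in the frame of block between 0.019 and 0.025 m or z of rod in the frame of block between 0.009 and 0.015 m)), for 0.1 s.
2. A post stands in the bore, upright, its top level with the fixed post's within 2.5 mm (((z of post_a_top in the frame of block between 0.0875 and 0.0925 m and horizontal distance between post_a and bore_mouth below 0.003 m and angle between post_a's own z axis and vertical below 0.1 rad) or (z of post_b_top in the frame of block between 0.0875 and 0.0925 m and horizontal distance between post_b and bore_mouth below 0.003 m and angle between post_b's own z axis and vertical below 0.1 rad) or (z of post_c_top in the frame of block between 0.0875 and 0.0925 m and horizontal distance between post_c and bore_mouth below 0.003 m and angle between post_c's own z axis and vertical below 0.1 rad))), for 0.2 s.
At the end, for the whole second after the job is handed in: One post upright in the bore (3 mm, 0.1 rad), its top level with the fixed post's within 2.5 mm; the other two upright in any holes of the rack, fully down (4 mm); the rod hanging upright in its stand (6 mm sideways, 4 mm in height); all at rest ((((z of post_a_top in the frame of block between 0.0875 and 0.0925 m and horizontal distance between post_a and bore_mouth below 0.003 m and angle between post_a's own z axis and vertical below 0.1 rad) and (horizontal distance between post_b and rack below 0.065 m and height (world z) of post_b between 0.008 and 0.016 m and angle between post_b's own z axis and vertical below 0.15 rad) and (horizontal distance between post_c and rack below 0.065 m and height (world z) of post_c between 0.008 and 0.016 m and angle between post_c's own z axis and vertical below 0.15 rad)) or ((z of post_b_top in the frame of block between 0.0875 and 0.0925 m and horizontal distance between post_b and bore_mouth below 0.003 m and angle between post_b's own z axis and vertical below 0.1 rad) and (horizontal distance between post_a and rack below 0.065 m and height (world z) of post_a between 0.008 and 0.016 m and angle between post_a's own z axis and vertical below 0.15 rad) and (horizontal distance between post_c and rack below 0.065 m and height (world z) of post_c between 0.008 and 0.016 m and angle between post_c's own z axis and vertical below 0.15 rad)) or ((z of post_c_top in the frame of block between 0.0875 and 0.0925 m and horizontal distance between post_c and bore_mouth below 0.003 m and angle between post_c's own z axis and vertical below 0.1 rad) and (horizontal distance between post_a and rack below 0.065 m and height (world z) of post_a between 0.008 and 0.016 m and angle between post_a's own z axis and vertical below 0.15 rad) and (horizontal distance between post_b and rack below 0.065 m and height (world z) of post_b between 0.008 and 0.016 m and angle between post_b's own z axis and vertical below 0.15 rad))) and horizontal distance between rod and stand below 0.006 m and height (world z) of rod between 0 and 0.008 m and angle between rod's own z axis and vertical below 0.15 rad and linear speed of each of post_a, post_b, post_c, rod below 0.02 m/s); the robot touches nothing.
It fails at once if The rod's tip bears more than 25 N (contact force between rod_tip and anything else above 25 N).
It fails at once if A post's foot bears more than 25 N (contact force between any of post_a_foot, post_b_foot, post_c_foot and anything else above 25 N).
It fails at once if A bystander is moved more than 30 mm (distance of any of beaker, jar, tape, pen, spanner, pad from where it was at the start of the episode above 0.03 m).
It also fails if it takes over 61 s, if anything falls off the work surface, if the arm or the gripper's body presses on something with over 40 N, if the wrist force passes 120 N, or if a joint passes its speed limit or range.

## Robot

A 6-joint arm with a two-finger parallel gripper is mounted at the origin on a cart in front of the work surface, level with it; the furniture and walls round the work are solid. World frame = base frame: x ahead of the robot, y to its left, z up, the work surface at z = 0. Lengths are in m, angles in rad, forces in N, time in s.
With the tool pointing down it reaches from about 0.3 to 0.875 m from the base axis. Payload 4.2 kg.
Tool frame: the origin (TCP) lies between the finger pads; the fingertips stand 8 mm ahead of it and the grasp point (between the pads) lies 11 mm behind it (ctrl.tip_extent is the distance from the TCP to the fingertips, in m); z points along the fingers, x is the direction in which the jaws open and shut, and the axes are right-handed (so a half turn about z gives the same grasp; the last joint's range is limited). The gripper opens to 85 mm and grips with 20 to 120 N. Pads are 22 mm wide; open, the fingers measure 114 mm over their backs; the gripper's body (76 mm by 85 mm) begins 54 mm behind the grasp point. The pads swing forward as they close: fully open they stand 13 mm farther back than shut.
Start: joints at [1.166, 0.32, 1.565, -0, 1.257, -0.02], TCP at [0.216, 0.533, 0.239] pointing down, gripper open.
Joint ranges: [-3.11, 3.11], [-0.84, 2.01], [0.21, 2.61], [-1.34, 4.49], [0.05, 2.63], [-2.56, 2.56]. Speed limits (rad/s): [2.57, 2.57, 3.14, 3.14, 3.14, 3.14].

## Interface

Orientations are given as [roll, pitch, yaw] about the fixed x, y, z axes, in that order (R = Rz(yaw) Ry(pitch) Rx(roll)).
In Python, from cell import status, viewer, ctrl gives the robot as it stands.
- The arm moves only by the tool arm_command, never from a script. Its arguments are lists of equal length, an entry for each row: "claw": the finger opening in m, from 0 to 0.0854; "translation": the shift along the world's x, y, z in m, a list of three; "twist": the turn about the world's z in rad. In form: {"claw": [claw, ...], "translation": [[dx, dy, dz], ...], "twist": [twist, ...]}. A call has 1 to 10 rows; each row shifts and turns the pose as measured when the row begins; what a row does not reach is not made up. A row lasts 1/8 s, in which the tool goes at most 62.5 mm and 10.7 degrees, less where a joint would pass 70% of its speed; a pose out of reach is approached as far as the arm can. A call is refused whole if a number of a shift passes 0.0625 or a number of a turn 0.188, either way. A call with a gripper value outside its range is refused whole. The fingers move at their own pace and stop on an object; "squeeze" is the grip in N (left out, the last holds). Time passes only in rows, so rows that do not move let the fingers close. It gives the time, the measured TCP pose, the force and the opening at its end, in the units of the state.
- status.sense(): the state, without advancing time (a new reading comes with each control period).
- viewer.camera(name): name is "scene" or "top"; returns a dict with "frame" (400x640x3 uint8, red, green, blue), "camera_matrix" (3x3 intrinsics, pixels), "view" (4x4, takes a point from world to camera coordinates). Camera axes: x right, y down, z forward; pixel columns grow to the right and rows downward; lengths in m; the calibration is good to about 2 mm. A picture is of the moment at which its call begins. There is no depth.
- ctrl.close_job(): hands the job in, once; it reports no verdict.
Trained networks look in a picture, given as the dict that the camera call returned (one of the last four; its "shot" number tells which), for a name from the list of things; names that differ only in an ending like _2 or _b are one class to them, and where a whole thing is asked for, a point or a joint stands for the part that bears it (a point fixed in the world has none). Each returns a list of dicts, best first, with "p" (0 to 1); they miss things now and then, are a little off and sometimes report something else, mostly with a low value. They report only what shows in the picture. A call takes as long as a camera call. They do not tell look-alikes from the thing itself.
- viewer.cut_out(picture, query): "mask" (400x640 bool, what is visible of it) and "extent" ([centre column, centre row, width, height] in pixels, round what is visible of it).
The state is a dict: "clock": time; "joint_positions": joint angles; "qvel": joint speeds; "tau": joint torques, N m; "eef_pos": TCP position; "tool_rot": TCP orientation; "force": force on the tool from outside, world axes, zero at the start; "ft_torque": the same for the moment, N m; "gripper_width": finger opening in m.
Only numpy, scipy, OpenCV 4.12 (cv2) and the standard library are available. Lean on these libraries where they do the work, as an engineer would, in place of code of your own. Each camera call takes 0.05 s, during which the arm holds its last target.

## Working session

There is one attempt and no reset: what is moved stays moved. The work goes in short steps, Python scripts to look and compute and a tool call to move; the robot and the scene stay as the last step left them, time stands still between calls to the robot, and variables do not carry over. Pictures are saved under pics/ and viewed, and the job is handed in when it is done.

Besides the shell and the picture viewer there is one more tool, called as name(argument=value, ...), one argument or row to a line, values as JSON. arm_command: Moves the arm, as the interface text tells. Its arguments: {"type":"object","properties":{"claw":{"type":"array"},"translation":{"type":"array"},"twist":{"type":"array"},"squeeze":{"type":"number"}},"required":["claw","translation","twist"]}

```bash
mkdir -p pics; ls; python3 - <<'E'
from cell import status, viewer, ctrl
import cv2,pickle
s=status.sense(); print(s, ctrl.tip_extent)
for n in("scene","top"):
    p=viewer.camera(n); pickle.dump(p,open(n+".pkl","wb"))
    cv2.imwrite(f"pics/{n}0.png",p["frame"][:,:,::-1]); print(n,p["camera_matrix"].round(1).tolist(),p["view"].round(3).tolist(),p["shot"])
    for q in("block","rod","stand","rack","post_a","beaker","jar"):
        print(q,[(round(d["p"],2),[round(float(v),1) for v in d["extent"]]) for d in viewer.cut_out(p,q)])
E
```

```text
pics
{'clock': 0.0, 'joint_positions': array([ 1.16599614e+00,  3.20281416e-01,  1.56569479e+00,  7.57535365e-06,
        1.25735410e+00, -2.00014520e-02]), 'qvel': array([-0.00087399,  0.00114946, -0.00015056,  0.00156071, -0.00079728,
        0.00112575]), 'tau': array([ 4.15646928e-04, -4.15521777e+01, -2.34160191e+01,  2.11590242e-05,
        8.20238813e-03,  3.62664736e-06]), 'eef_pos': array([0.21565669, 0.53253201, 0.23848213]), 'tool_rot': array([-3.14155070e+00,  1.73716084e-03,  1.18599529e+00]), 'force': array([ 0.2016222 , -0.59473868, -0.60918073]), 'ft_torque': array([-0.01041066,  0.0013996 ,  0.00369845]), 'gripper_width': 0.08551582880462207} 0.008
scene [[484.3, 0.0, 323.4], [0.0, 484.3, 191.3], [0.0, 0.0, 1.0]] [[0.846, -0.532, -0.025, -0.373], [-0.235, -0.331, -0.914, 0.246], [0.478, 0.779, -0.405, 1.602], [0.0, 0.0, 0.0, 1.0]] 1
block [(0.94, [281.9, 188.4, 30.6, 30.7]), (0.53, [263.5, 166.4, 21.0, 20.1]), (0.22, [324.0, 208.6, 2.0, 10.2])]
rod []
stand [(0.81, [310.9, 203.2, 14.8, 21.1]), (0.61, [310.2, 191.8, 3.8, 11.7])]
rack [(0.67, [330.8, 220.9, 39.3, 22.1])]
post_a [(0.61, [329.1, 208.9, 3.4, 14.1])]
beaker [(0.85, [370.2, 242.1, 13.3, 22.1])]
jar [(0.71, [394.5, 258.5, 10.7, 25.8])]
top [[382.4, 0.0, 322.6], [0.0, 382.4, 202.3], [0.0, 0.0, 1.0]] [[-0.008, -1.0, -0.001, 0.097], [-0.988, 0.008, -0.157, 0.538], [0.157, 0.0, -0.988, 1.37], [0.0, 0.0, 0.0, 1.0]] 2
block [(0.96, [165.5, 211.6, 37.2, 17.7])]
rod [(0.38, [244.2, 223.1, 41.2, 22.3])]
stand [(0.59, [299.0, 215.1, 8.3, 14.5]), (0.34, [443.0, 217.6, 18.7, 12.4])]
rack [(0.69, [339.6, 216.7, 38.8, 17.7])]
post_a []
beaker [(0.74, [407.8, 212.8, 17.6, 12.0])]
jar [(0.45, [442.9, 217.8, 18.4, 10.3])]
```

```bash
python3 - <<'E'
import cv2
a=cv2.imread("pics/scene0.png");b=cv2.imread("pics/top0.png")
cv2.imwrite("pics/scene_c.png",cv2.resize(a[130:300,220:450],None,fx=3.4,fy=3.4,interpolation=cv2.INTER_CUBIC))
cv2.imwrite("pics/top_c.png",cv2.resize(b[150:290,120:280],None,fx=4,fy=4,interpolation=cv2.INTER_CUBIC))
cv2.imwrite("pics/top_d.png",cv2.resize(b[150:290,270:470],None,fx=4,fy=4,interpolation=cv2.INTER_CUBIC))
E
```

```text
(no output)
```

View pics/scene0.png

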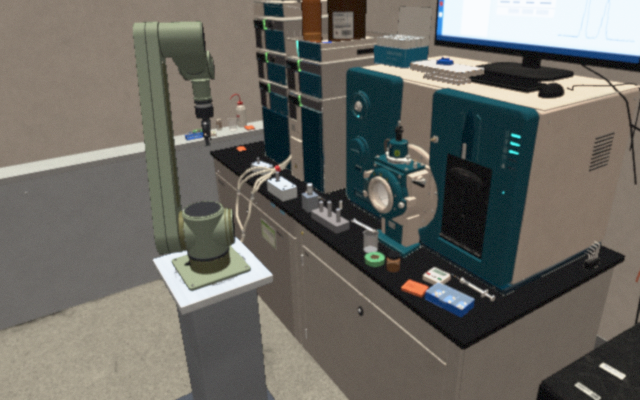

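View pics/top0.png

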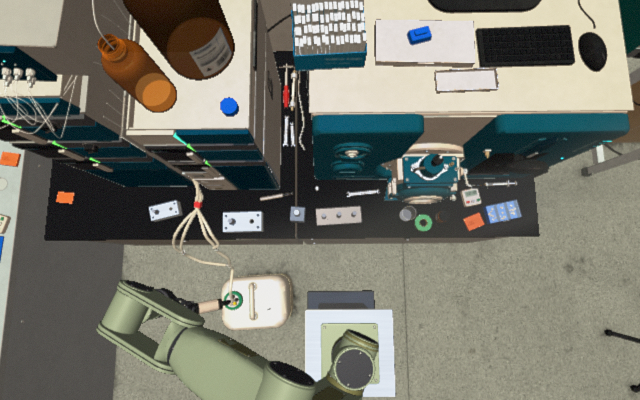

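View pics/scene_c.png

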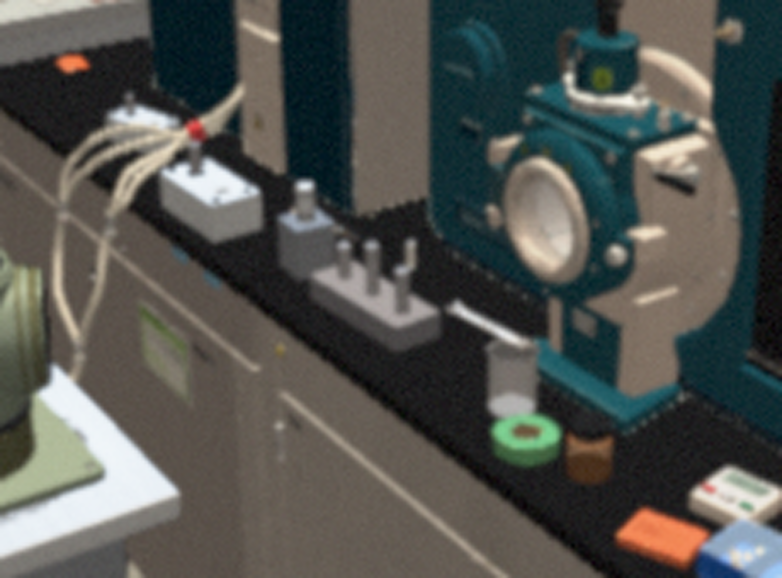

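View pics/top_c.png

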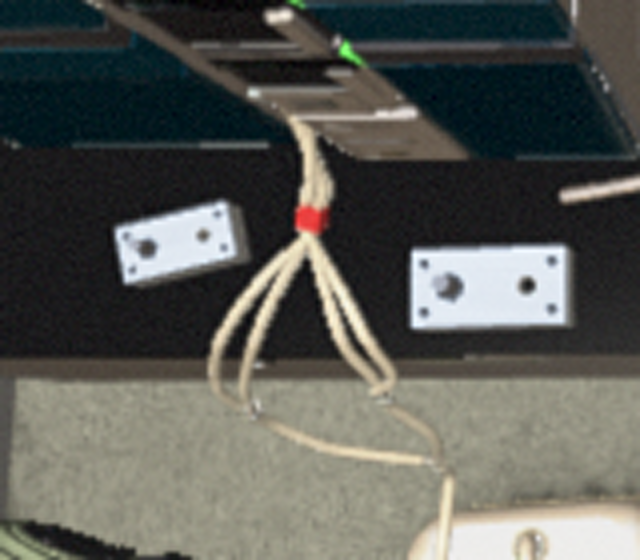

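View pics/top_d.png

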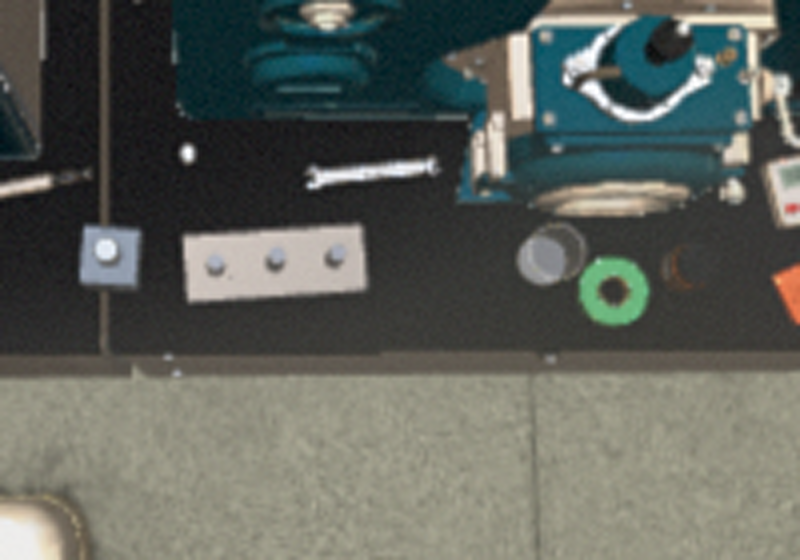

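Top view: the larger block is at (243,222), with its fixed post on the left and the bore on the right at about (252,221). The smaller look-alike is at (165,211). The stand and rod are at (297,214), and the rack at (339,216) with three posts. A loose pale cable bundle runs between the two blocks, and I'll keep clear of it. Next I'll measure.

```bash
cat > h.py <<'E'
import numpy as np,pickle,cv2
def load(n): return pickle.load(open(n+".pkl","rb"))
def proj(p,X):
    X=np.atleast_2d(X); c=X@p["view"][:3,:3].T+p["view"][:3,3]; u=c@p["camera_matrix"].T; return u[:,:2]/u[:,2:]
def ray(p,uv):
    d=np.linalg.solve(p["camera_matrix"],[uv[0],uv[1],1.]); R=p["view"][:3,:3]; return -R.T@p["view"][:3,3], R.T@d
def atz(p,uv,z):
    o,d=ray(p,uv); return o+d*(z-o[2])/d[2]
def tri(pa,ua,pb,ub):
    o1,d1=ray(pa,ua);o2,d2=ray(pb,ub);d1/=np.linalg.norm(d1);d2/=np.linalg.norm(d2)
    A=np.array([d1,-d2]).T; s=np.linalg.lstsq(A,o2-o1,rcond=None)[0]; a=o1+s[0]*d1;b=o2+s[1]*d2
    return (a+b)/2,np.linalg.norm(a-b)
E
python3 - <<'E'
from h import *
t=load("top");s=load("scene")
print("tcp in top",proj(t,[[.2157,.5325,.2385]]),"scene",proj(s,[[.2157,.5325,.2385]]))
g=cv2.cvtColor(t["frame"],cv2.COLOR_RGB2GRAY)
for nm,(x0,y0,x1,y1),th,z in [("block",(215,205,270,240),150,.05),("rack",(312,200,366,230),95,.03),("stand",(288,203,308,225),80,.064)]:
    m=(g[y0:y1,x0:x1]>th).astype(np.uint8)
    m=cv2.resize(cv2.resize(g[y0:y1,x0:x1],None,fx=8,fy=8,interpolation=cv2.INTER_CUBIC),None,fx=1,fy=1)>th
    m=m.astype(np.uint8); n,l,st,c=cv2.connectedComponentsWithStats(m); i=1+np.argmax(st[1:,4]); m=(l==i).astype(np.uint8)
    r=cv2.minAreaRect(cv2.findContours(m,0,2)[0][0] if n<3 else max(cv2.findContours(m,0,2)[0],key=cv2.contourArea))
    b=(cv2.boxPoints(r)+.5)/8-.5+[x0,y0]
    w=np.array([atz(t,u,z) for u in b]); 
    print(nm,b.round(1).tolist(),"centre",w.mean(0).round(4),"sides",[np.linalg.norm(w[k]-w[k-1]).round(4) for k in range(4)],"dirs",[np.degrees(np.arctan2(*(w[k]-w[k-1])[[1,0]])).round(1) for k in range(4)])
def crop(p,x0,y0,x1,y1,f,name): cv2.imwrite(name,cv2.resize(p["frame"][y0:y1,x0:x1,::-1],None,fx=f,fy=f,interpolation=cv2.INTER_LANCZOS4))
crop(t,210,200,310,240,8,"pics/tz1.png");crop(t,290,198,370,238,10,"pics/tz2.png")
crop(s,260,165,360,240,8,"pics/sz1.png")
E
```

```text
tcp in top [[179.34626947 297.93320985]] scene [[208.48270631 143.81339941]]
block [[221.8, 212.0], [261.1, 210.8], [261.8, 230.5], [222.5, 231.7]] centre [0.4704 0.3877 0.05  ] sides [np.float64(0.0725), np.float64(0.1438), np.float64(0.0725), np.float64(0.1426)] dirs [np.float64(3.7), np.float64(-88.7), np.float64(-177.2), np.float64(91.3)]
rack [[314.9, 208.1], [360.6, 205.3], [361.7, 222.5], [316.0, 225.4]] centre [0.4917 0.0348 0.03  ] sides [np.float64(0.0644), np.float64(0.1702), np.float64(0.0645), np.float64(0.169)] dirs [np.float64(3.3), np.float64(-86.8), np.float64(-177.8), np.float64(93.2)]
stand [[289.0, 220.6], [290.2, 204.6], [305.1, 205.8], [303.8, 221.8]] centre [0.4964 0.1856 0.064 ] sides [np.float64(0.0539), np.float64(0.0585), np.float64(0.0542), np.float64(0.0585)] dirs [np.float64(85.2), np.float64(-4.0), np.float64(-94.9), np.float64(175.7)]
```

View pics/tz1.png

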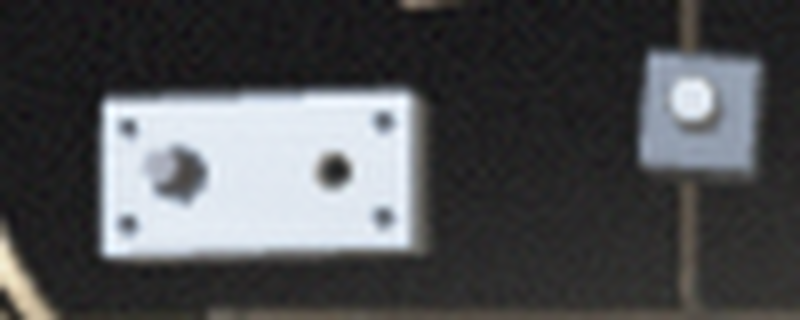

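View pics/tz2.png

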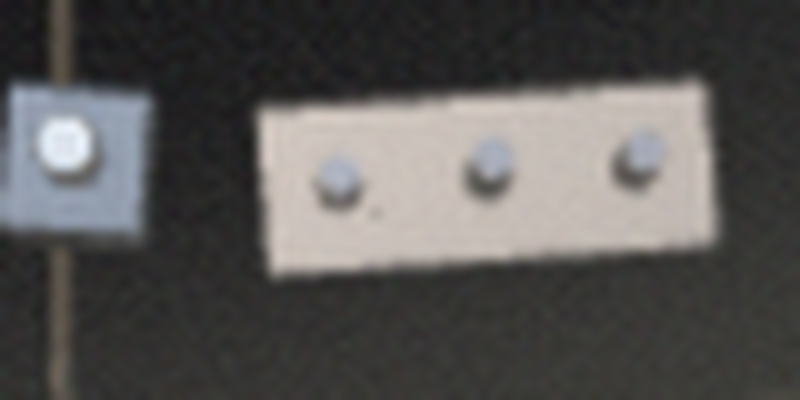

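View pics/sz1.png

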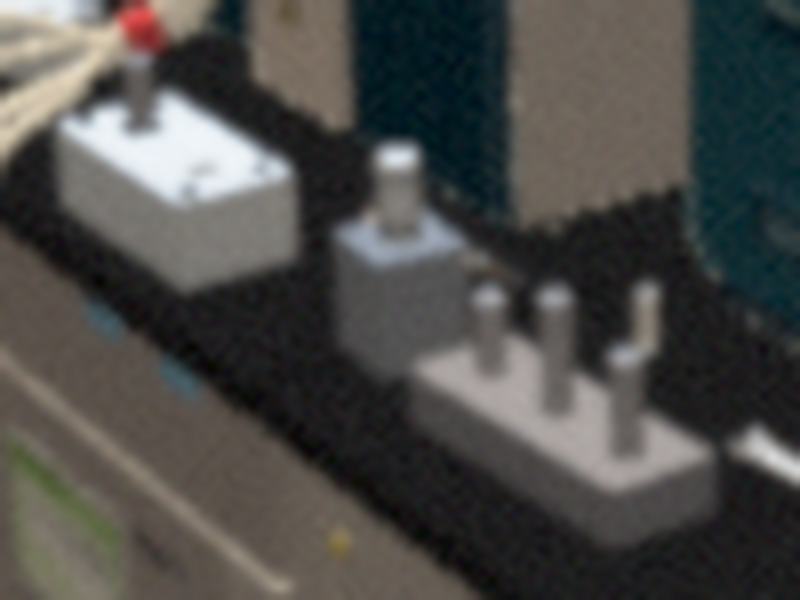

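```bash
python3 - <<'E'
from h import *
t=load("top");s=load("scene")
F=lambda u,v,f,x,y:((u+.5)/f-.5+x,(v+.5)/f-.5+y)
T={"bore":F(334,170,8,210,200),"rodtop":F(692,99,8,210,200),"fix":F(162,165,8,210,200),"p1":F(340,177,10,290,198),"p2":F(493,157,10,290,198),"p3":F(645,150,10,290,198)}
S={"bore":F(203,170,8,260,165),"rodtop":F(398,152,8,260,165),"fix":F(139,56,8,260,165),"p1":F(489,295,8,260,165),"p2":F(555,294,8,260,165),"p3":F(626,354,8,260,165)}
for k in T:
    x,e=tri(t,T[k],s,S[k]); print(k,x.round(4),"gap",e.round(4))
Z={"bore":.05,"rodtop":.109,"fix":.09}
for k in Z: print(k,"top@z",atz(t,T[k],Z[k]).round(4),"scene@z",atz(s,S[k],Z[k]).round(4))
# rack holes and predicted post tops for each height vs both views
a=np.radians(93.0); c=np.array([.4917,.0348])
for i,k in ((1,"p1"),(0,"p2"),(-1,"p3")):
    h=c+i*.055*np.array([np.cos(a),np.sin(a)])
    print(k,h.round(4),"meas",np.round(T[k],1),np.round(S[k],1),[(z,proj(t,[*h,z])[0].round(1).tolist(),proj(s,[*h,z])[0].round(1).tolist()) for z in(.07,.08,.09)])
# block edges
b=np.radians(91.4);c=np.array([.4704,.3877]);d=np.array([np.cos(b),np.sin(b)]);print("bore from block",(c-.035*d).round(4),"fix",(c+.035*d).round(4))
E
```

```text
bore [0.4711 0.3543 0.0462] gap 0.0021
rodtop [0.4949 0.1859 0.1091] gap 0.0002
fix [0.4695 0.4218 0.0908] gap 0.0008
p1 [0.4875 0.0896 0.069 ] gap 0.0001
p2 [0.4914 0.0354 0.0893] gap 0.0007
p3 [ 0.4949 -0.0195  0.0788] gap 0.0006
bore top@z [0.4716 0.3531 0.05  ] scene@z [0.4662 0.3468 0.05  ]
rodtop top@z [0.495  0.1859 0.109 ] scene@z [0.4949 0.1861 0.109 ]
fix top@z [0.47   0.4218 0.09  ] scene@z [0.47   0.4237 0.09  ]
p1 [0.4888 0.0897] meas [323.6 215.2] [320.7 201.4] [(0.07, [323.5, 214.9], [321.0, 201.1]), (0.08, [323.5, 214.5], [320.9, 198.8]), (0.09, [323.5, 214.2], [320.8, 196.4])]
p2 [0.4917 0.0348] meas [338.8 213.2] [328.9 201.3] [(0.07, [338.7, 213.9], [329.3, 205.9]), (0.08, [338.9, 213.6], [329.2, 203.6]), (0.09, [339.0, 213.2], [329.2, 201.2])]
p3 [ 0.4946 -0.0201] meas [354.  212.6] [337.8 208.8] [(0.07, [354.0, 213.0], [338.0, 211.0]), (0.08, [354.2, 212.7], [337.9, 208.6]), (0.09, [354.4, 212.3], [337.9, 206.1])]
bore from block [0.4713 0.3527] fix [0.4695 0.4227]
```

```bash
python3 - <<'E'
from h import *
t=load("top");s=load("scene")
print("red",tri(t,(197.5,204.5),s,(277.3,168.3)))
# cable corners: top tie ends (216,247),(184,252),(229,265)
for z in (0,.1,.2,.3): print(z,atz(t,(216,247),z).round(3),atz(t,(229,266),z).round(3))
cv2.imwrite("pics/s_cab.png",cv2.resize(s["frame"][90:260,190:320,::-1],None,fx=4.4,fy=4.4/1.3,interpolation=cv2.INTER_CUBIC))
E
```

```text
red (array([0.53388508, 0.55155905, 0.05047073]), np.float64(0.0013010857870276878))
0 [0.38  0.492 0.   ] [0.309 0.442 0.   ]
0.1 [0.375 0.465 0.1  ] [0.31  0.417 0.1  ]
0.2 [0.371 0.437 0.2  ] [0.311 0.393 0.2  ]
0.3 [0.367 0.409 0.3  ] [0.311 0.369 0.3  ]
```

View pics/s_cab.png

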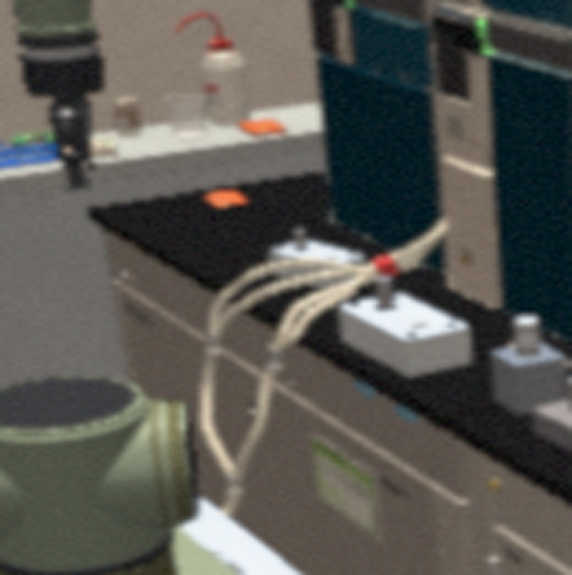

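arm_command(
  claw=[0.0854,0.0854,0.0854,0.0854,0.08,0.07,0.06,0.06,0.06,0.06],
  translation=[
    [0.031,-0.0385,0],
    [0.031,-0.0385,0],
    [0.031,-0.0385,0],
    [0.031,-0.0385,0],
    [0.031,-0.0385,0],
    [0.031,-0.0385,0],
    [0.031,-0.0385,0],
    [0.031,-0.0385,0],
    [0.031,-0.0385,0],
    [0,0,0],
  ],
  twist=[0.1,0.1,0.1,0.085,0,0,0,0,0,0],
  squeeze=40,
)

```text
clock: 2.05
eef_pos: [0.5025, 0.176, 0.2401]
tool_rot: [3.137, -0.003, 1.587]
force: [-0.3, -0.1, 0.5]
gripper_width: 0.0597
```

arm_command(
  claw=[0.06,0.06,0.06,0.06],
  translation=[
    [-0.0075,0.01,0],
    [0,0,-0.05],
    [0,0,-0.03],
    [0,0,0],
  ],
  twist=[-0.016,0,0,0],
)

```text
clock: 2.55
eef_pos: [0.4935, 0.1886, 0.1595]
tool_rot: [3.136, -0.006, 1.571]
force: [0.5, 0.5, -0.1]
gripper_width: 0.06
```

```bash
cat >> h.py <<'E'
def shot(n,save):
    from cell import viewer
    p=viewer.camera(n); pickle.dump(p,open(save+".pkl","wb")); return p
def crop(p,x0,y0,x1,y1,f,name): cv2.imwrite("pics/"+name,cv2.resize(p["frame"][y0:y1,x0:x1,::-1],None,fx=f,fy=f,interpolation=cv2.INTER_LANCZOS4))
E
python3 - <<'E'
from h import *
t=shot("top","t1");s=shot("scene","s1")
crop(t,260,170,340,240,8,"t1.png");crop(s,270,140,350,210,8,"s1.png")
E
```

```text
(no output)
```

View pics/t1.png

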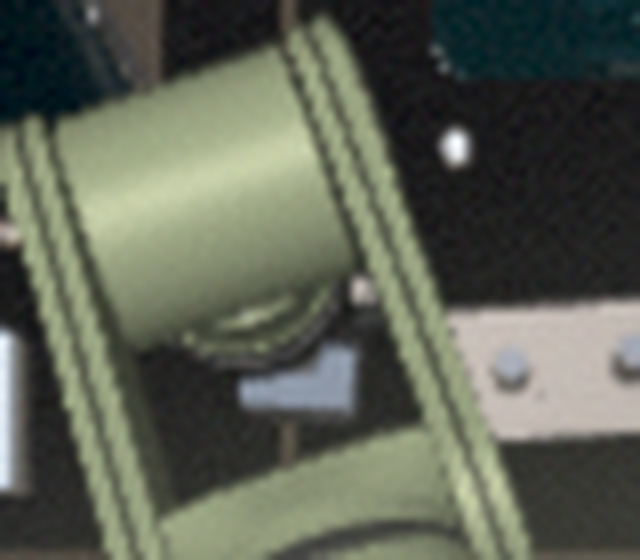

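View pics/s1.png

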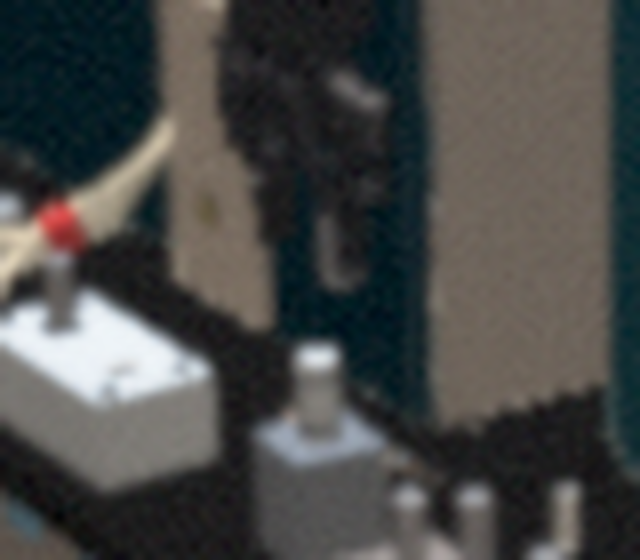

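The fingers hang open over the rod, one each side (scene crop (273,238) and (340,285)), with the handle top at (317,355). I'm descending around it.

arm_command(
  claw=[0.06,0.06,0.06,0.06],
  translation=[
    [0.0015,-0.0025,-0.03],
    [0,0,-0.03],
    [0,0,-0.02],
    [0,0,0],
  ],
  twist=[0,0,0,0],
)

```text
clock: 3.15
eef_pos: [0.5018, 0.1896, 0.0878]
tool_rot: [3.116, -0.013, 1.572]
force: [0.7, 0.6, 0.2]
gripper_width: 0.0599
```

arm_command(
  claw=[0.06,0.06],
  translation=[
    [0,0,0],
    [0,0,0],
  ],
  twist=[0,0,0],
)

```text
invalid input
```

arm_command(
  claw=[0.06,0.06],
  translation=[
    [-0.006,-0.0035,0],
    [0,0,0],
  ],
  twist=[0,0],
)

```text
clock: 3.4
eef_pos: [0.4972, 0.1867, 0.0908]
tool_rot: [3.111, -0.015, 1.572]
force: [0.5, -1.0, -0.8]
gripper_width: 0.0602
```

arm_command(
  claw=[0.06,0.06,0.06,0.06],
  translation=[
    [0,0,0.04],
    [0,0,0.04],
    [0,0,0],
    [0,0,0],
  ],
  twist=[0,0,0,0],
)

```text
clock: 3.9
eef_pos: [0.4975, 0.1868, 0.1761]
tool_rot: [3.106, -0.017, 1.572]
force: [0.1, -0.6, -0.3]
gripper_width: 0.0599
```

arm_command(
  claw=[0.06,0.06,0.06,0.06],
  translation=[
    [0,0,0],
    [0,0,0],
    [0,0,0],
    [0,0,0],
  ],
  twist=[0,0,0,0],
)

```text
clock: 4.4
eef_pos: [0.4962, 0.1863, 0.1735]
tool_rot: [3.111, -0.015, 1.572]
force: [0.3, -0.2, -0.9]
gripper_width: 0.0597
```

arm_command(
  claw=[0.06],
  translation=[
    [0,0,-0.04],
  ],
  twist=[0],
)

```text
clock: 4.53
eef_pos: [0.4987, 0.1872, 0.1356]
tool_rot: [3.103, -0.018, 1.572]
force: [0.3, 1.0, 0.2]
gripper_width: 0.0604
```

arm_command(
  claw=[0.06],
  translation=[
    [0,0,0],
  ],
  twist=[0],
)

```text
clock: 4.65
eef_pos: [0.4965, 0.1865, 0.133]
tool_rot: [3.11, -0.016, 1.572]
force: [-0.4, -0.6, 0.8]
gripper_width: 0.0595
```

arm_command(
  claw=[0.06],
  translation=[
    [0,0,0],
  ],
  twist=[0],
)

```text
clock: 4.78
eef_pos: [0.4975, 0.1868, 0.1341]
tool_rot: [3.108, -0.016, 1.572]
force: [0.6, 0.6, 0.8]
gripper_width: 0.0602
```

arm_command(
  claw=[0.06],
  translation=[
    [0,0,0.04],
  ],
  twist=[0],
)

```text
clock: 4.9
eef_pos: [0.496, 0.1863, 0.1731]
tool_rot: [3.114, -0.014, 1.572]
force: [1.1, 0.2, 0.1]
gripper_width: 0.0599
```

arm_command(
  claw=[0.06],
  translation=[
    [0,0,0],
  ],
  twist=[0],
)

```text
clock: 5.03
eef_pos: [0.4987, 0.1872, 0.1776]
tool_rot: [3.105, -0.017, 1.572]
force: [-0.4, 0.4, 0.0]
gripper_width: 0.06
```

```bash
python3 -c "
from cell import status
s=status.sense();print(s['clock'],s['joint_positions'],s['qvel'],s['tool_rot'],s['eef_pos'])"
```

```text
5.025 [ 0.3349551   0.28326611  1.78431059  0.00514922  1.0335014  -1.23931925] [-5.16858363e-04  3.76033718e-02  7.12115057e-02  7.35346248e-05
  1.13321167e-02  1.93988775e-03] [ 3.10475897 -0.01746074  1.57205014] [0.49872893 0.18722312 0.1775781 ]
```

arm_command(
  claw=[0.06,0.06,0.06,0.06,0.06],
  translation=[
    [0,0,0.03],
    [0,0,0.03],
    [0,0,0.02],
    [0,0,0],
    [0,0,0],
  ],
  twist=[0,0,0,0,0],
)

```text
clock: 5.65
eef_pos: [0.498, 0.187, 0.2617]
tool_rot: [3.103, -0.018, 1.572]
force: [0.1, 0.0, -0.4]
gripper_width: 0.06
```

arm_command(
  claw=[0.06],
  translation=[
    [-0.05,0,0],
  ],
  twist=[0],
)

```text
clock: 5.78
eef_pos: [0.4492, 0.1871, 0.2602]
tool_rot: [3.103, -0.018, 1.571]
force: [-0.8, -0.1, -0.1]
gripper_width: 0.0599
```

arm_command(
  claw=[0.06],
  translation=[
    [0,0,0],
  ],
  twist=[0],
)

```text
clock: 5.9
eef_pos: [0.4459, 0.1865, 0.259]
tool_rot: [3.107, -0.017, 1.572]
force: [0.3, 0.2, -0.6]
gripper_width: 0.0597
```

arm_command(
  claw=[0.06],
  translation=[
    [0,0,0],
  ],
  twist=[0],
)

```text
clock: 6.02
eef_pos: [0.4461, 0.1865, 0.2584]
tool_rot: [3.108, -0.016, 1.572]
force: [-0.4, -0.2, 0.4]
gripper_width: 0.0598
```

arm_command(
  claw=[0.06],
  translation=[
    [0,0,0],
  ],
  twist=[0],
)

```text
clock: 6.15
eef_pos: [0.4466, 0.1865, 0.258]
tool_rot: [3.108, -0.016, 1.572]
force: [0.4, 1.2, -0.2]
gripper_width: 0.06
```

arm_command(
  claw=[0.06],
  translation=[
    [0.05,0,0],
  ],
  twist=[0],
)

```text
clock: 6.28
eef_pos: [0.4957, 0.1866, 0.2583]
tool_rot: [3.109, -0.016, 1.573]
force: [1.6, 0.7, 0.3]
gripper_width: 0.0598
```

arm_command(
  claw=[0.06],
  translation=[
    [0,0,0],
  ],
  twist=[0],
)

```text
clock: 6.4
eef_pos: [0.4988, 0.1866, 0.2574]
tool_rot: [3.108, -0.016, 1.571]
force: [-0.9, -0.9, -0.5]
gripper_width: 0.0603
```

arm_command(
  claw=[0.06],
  translation=[
    [0,0,0],
  ],
  twist=[0],
)

```text
clock: 6.52
eef_pos: [0.4988, 0.1865, 0.2568]
tool_rot: [3.11, -0.016, 1.571]
force: [0.3, 0.0, -0.6]
gripper_width: 0.0598
```

Tool tilt is about 0.035 rad and lies mostly about the jaw axis, so it hardly affects gripping an upright cylinder. I'm going down now.

arm_command(
  claw=[0.06,0.06,0.06,0.06,0.06,0.06,0.06],
  translation=[
    [-0.0035,0,-0.03],
    [0,0,-0.03],
    [0,0,-0.03],
    [0,0,-0.03],
    [0,0,-0.02],
    [0,0,0],
    [0,0,0],
  ],
  twist=[0,0,0,0,0,0,0],
)

```text
clock: 7.4
eef_pos: [0.4927, 0.1867, 0.1151]
tool_rot: [3.107, -0.017, 1.572]
force: [0.2, -0.7, 0.3]
gripper_width: 0.06
```

arm_command(
  claw=[0.06,0.06,0.06,0.06],
  translation=[
    [0.0015,-0.0005,-0.015],
    [0,0,-0.012],
    [0,0,-0.006],
    [0,0,0],
  ],
  twist=[0,0,0,0],
)

```text
clock: 7.9
eef_pos: [0.4951, 0.1865, 0.0815]
tool_rot: [3.104, -0.018, 1.572]
force: [-0.0, 0.5, -0.7]
gripper_width: 0.06
```

```bash
python3 - <<'E'
from h import *
s=shot("scene","s2")
crop(s,270,140,350,210,8,"s2.png")
E
```

```text
(no output)
```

View pics/s2.png

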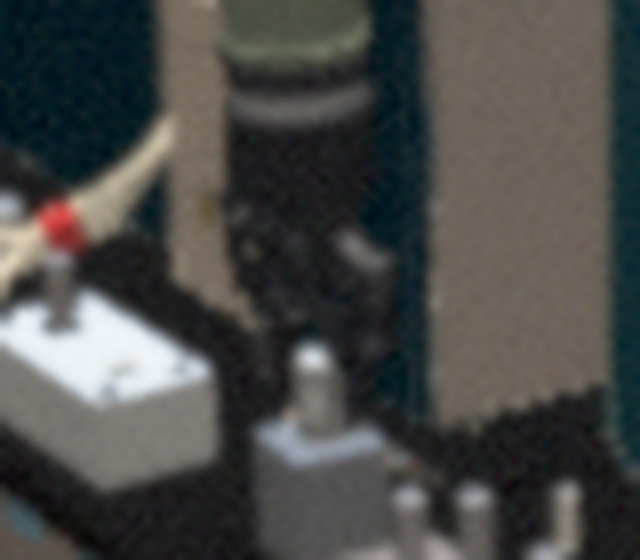

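arm_command(
  claw=[0.03,0.015,0.015,0.015,0.015,0.015],
  translation=[
    [0,0,0],
    [0,0,0],
    [0,0,0],
    [0,0,0],
    [0,0,0],
    [0,0,0],
  ],
  twist=[0,0,0,0,0,0],
  squeeze=40,
)

```text
clock: 8.7
eef_pos: [0.4957, 0.1863, 0.0825]
tool_rot: [3.102, -0.018, 1.572]
force: [1.0, -1.2, 0.1]
gripper_width: 0.0206
```

arm_command(
  claw=[0.015,0.015,0.015,0.015,0.015,0.015],
  translation=[
    [0,0,0.02],
    [0,0,0.025],
    [0,0,0.03],
    [0,0,0.03],
    [0,0,0.01],
    [0,0,0],
  ],
  twist=[0,0,0,0,0,0],
)

```text
clock: 9.45
eef_pos: [0.4943, 0.1865, 0.1986]
tool_rot: [3.106, -0.018, 1.572]
force: [-1.2, -0.4, -0.2]
gripper_width: 0.0207
```

```bash
python3 - <<'E'
from h import *
s=shot("scene","s3")
crop(s,270,120,350,210,7,"s3.png")
E
```

```text
(no output)
```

View pics/s3.png

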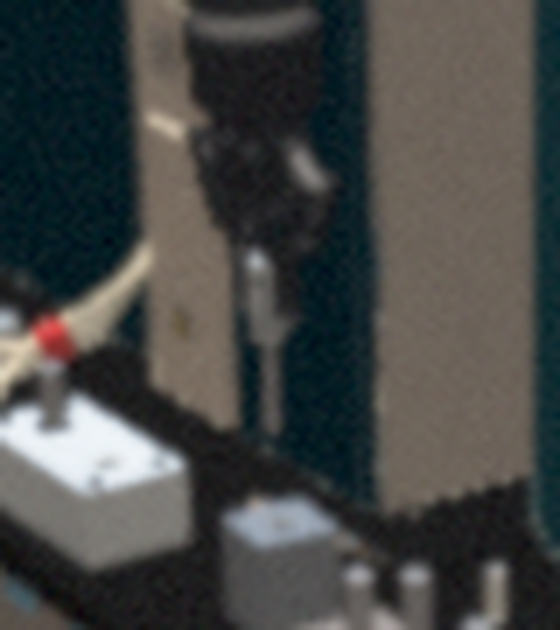

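```bash
python3 - <<'E'
from h import *
s=load("s3")
F=lambda u,v,f,x,y:((u+.5)/f-.5+x,(v+.5)/f-.5+y)
print("tip",F(272,437,7,270,120),"top",F(258,250,7,270,120),"hole",F(282,523,7,270,120))
z=.1986-.0785
print(proj(s,[[.495,.1864,z],[.495,.1864,z+.105],[.495,.1859,.064]]))
print(atz(s,F(272,437,7,270,120),z))
E
```

```text
tip (308.42857142857144, 182.0) top (306.42857142857144, 155.28571428571428) hole (309.85714285714283, 194.28571428571428)
[[309.18463792 180.97961943]
 [308.20112286 156.19936673]
 [309.75567149 193.81960734]]
[0.48717479 0.17908263 0.1201    ]
```

```bash
python3 - <<'E'
from h import *
from scipy.spatial.transform import Rotation as Ro
print(Ro.from_euler("xyz",[3.106,-.018,1.572]).as_matrix()[:,2].round(4))
s=shot("scene","s4");t=shot("top","t4")
crop(s,295,145,325,205,10,"s4.png");crop(t,280,170,320,230,10,"t4.png")
E
```

```text
[ 0.0356  0.018  -0.9992]
```

View pics/s4.png

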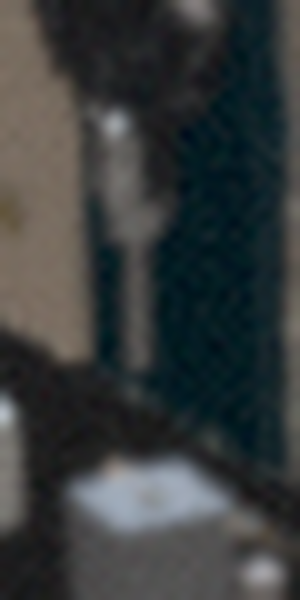

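View pics/t4.png

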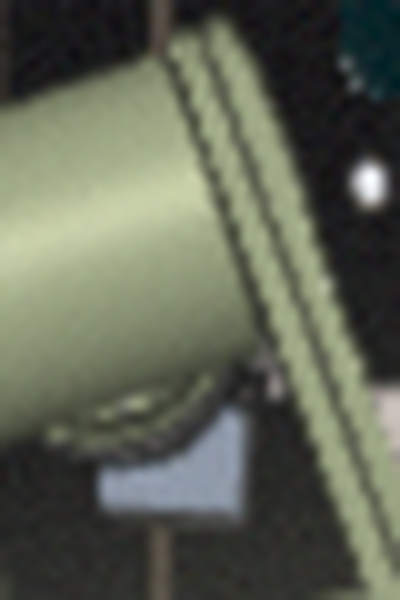

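arm_command(
  claw=[0.015,0.015,0.015,0.015,0.015,0.015],
  translation=[
    [-0.005,0.04,0],
    [-0.006,0.042,0],
    [-0.006,0.042,0],
    [-0.005,0.04,0],
    [0,0,0],
    [0,0,0],
  ],
  twist=[0,0,0,0,0,0],
)

```text
clock: 10.35
eef_pos: [0.4682, 0.3524, 0.1891]
tool_rot: [3.12, -0.009, 1.57]
force: [0.1, -0.5, -1.2]
gripper_width: 0.0209
```

arm_command(
  claw=[0.015,0.015,0.015,0.015],
  translation=[
    [0.003,-0.001,-0.015],
    [0,0,-0.012],
    [0,0,0],
    [0,0,0],
  ],
  twist=[0,0,0,0],
)

```text
clock: 10.85
eef_pos: [0.4715, 0.348, 0.1588]
tool_rot: [3.123, -0.006, 1.566]
force: [-0.4, 0.6, -0.3]
gripper_width: 0.0211
```

```bash
python3 - <<'E'
from h import *
s=shot("scene","s5");t=shot("top","t5")
crop(s,260,140,310,205,9,"s5.png");crop(t,220,180,280,240,9,"t5.png")
E
```

View pics/s5.png

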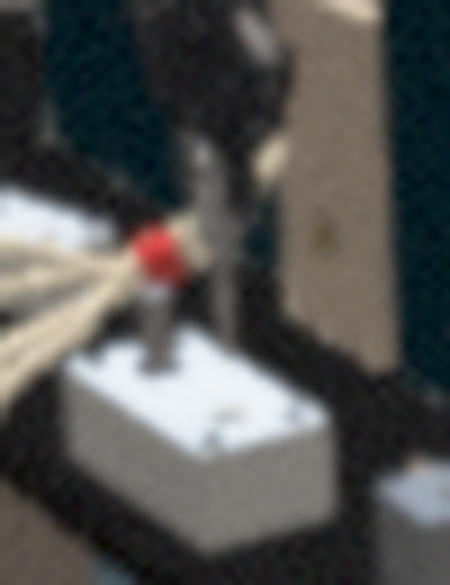

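View pics/t5.png

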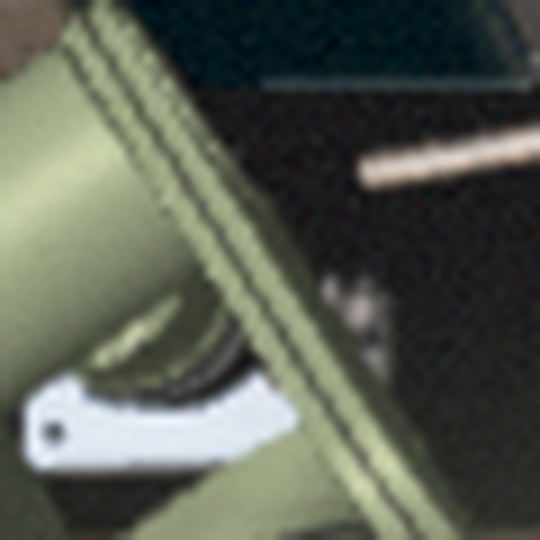

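```bash
python3 - <<'E'
from h import *
s=load("s5")
print(proj(s,[[.4715,.348,.0803],[.4713,.3528,.0803],[.4713,.3528,.05],[.4713,.3528,.0753]]), atz(s,(285.1,178.7),.0803),atz(s,(285.1,178.7),.078))
t0=load("scene"); crop(s,270,165,300,200,16,"s5b.png"); 
E
```

```text
[[285.50604604 178.9131841 ]
 [284.93577095 178.57424307]
 [285.33671162 185.08929125]
 [285.00226    179.65465071]] [0.47120856 0.35113567 0.0803    ] [0.47373798 0.35616773 0.078     ]
```

View pics/s5b.png

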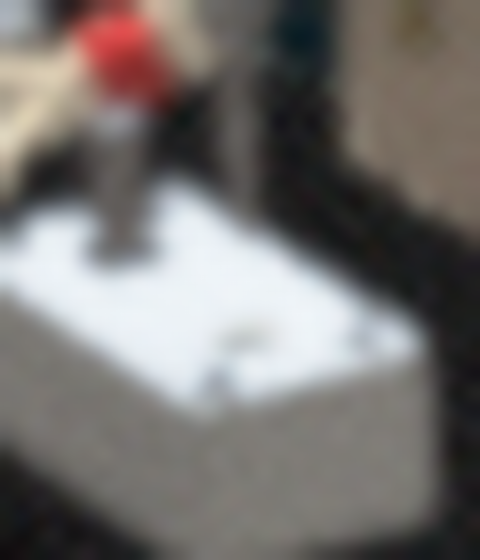

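arm_command(
  claw=[0.015,0.015,0.015,0.015],
  translation=[
    [0.002,0.004,-0.005],
    [0,0,-0.006],
    [0,0,-0.006],
    [0,0,0],
  ],
  twist=[0,0,0,0],
)

```text
clock: 11.45
eef_pos: [0.4737, 0.3528, 0.1414]
tool_rot: [3.121, -0.007, 1.567]
force: [0.5, 0.4, -1.4]
gripper_width: 0.0207
```

arm_command(
  claw=[0.015,0.015,0.015],
  translation=[
    [0,0,-0.004],
    [0,0,-0.004],
    [0,0,-0.002],
  ],
  twist=[0,0,0],
)

```text
clock: 11.82
eef_pos: [0.4738, 0.3529, 0.1309]
tool_rot: [3.121, -0.008, 1.567]
force: [1.0, 0.4, -1.8]
gripper_width: 0.0208
```

arm_command(
  claw=[0.015,0.015],
  translation=[
    [0,0,-0.002],
    [0,0,-0.002],
  ],
  twist=[0,0],
)

```text
clock: 12.08
eef_pos: [0.4739, 0.3529, 0.1267]
tool_rot: [3.121, -0.008, 1.567]
force: [0.6, 0.7, -0.4]
gripper_width: 0.0207
```

arm_command(
  claw=[0.015,0.015],
  translation=[
    [0,0,-0.002],
    [0,0,-0.002],
  ],
  twist=[0,0],
)

```text
clock: 12.32
eef_pos: [0.4739, 0.353, 0.1225]
tool_rot: [3.121, -0.008, 1.567]
force: [-0.3, -0.1, -0.8]
gripper_width: 0.0205
```

```bash
python3 - <<'E'
from h import *
s=shot("scene","s6")
crop(s,260,150,310,200,11,"s6.png")
E
```

```text
(no output)
```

View pics/s6.png

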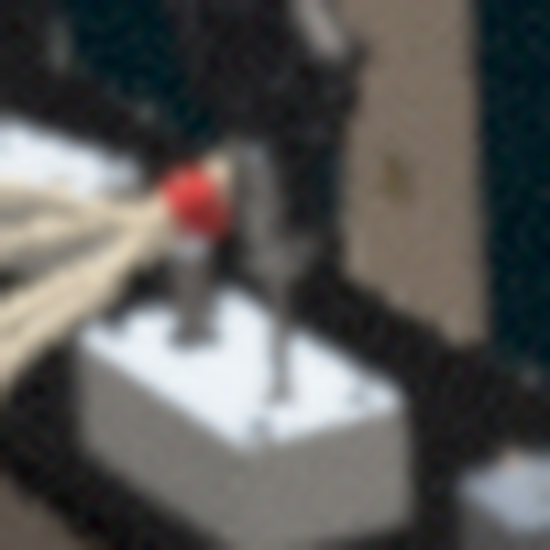

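The shank enters the bore mouth at (280,398) in the crop with no force, so the tip is in. I'm going on gently.

arm_command(
  claw=[0.015,0.015,0.015],
  translation=[
    [0,0,-0.003],
    [0,0,-0.003],
    [0,0,-0.002],
  ],
  twist=[0,0,0],
)

```text
clock: 12.75
eef_pos: [0.4738, 0.3529, 0.1138]
tool_rot: [3.121, -0.008, 1.567]
force: [0.9, -0.3, -0.7]
gripper_width: 0.0206
```

arm_command(
  claw=[0.015],
  translation=[
    [0,0,-0.0015],
  ],
  twist=[0],
)

```text
clock: 12.88
eef_pos: [0.4738, 0.3529, 0.1121]
tool_rot: [3.121, -0.008, 1.567]
force: [-0.0, -0.0, -1.5]
gripper_width: 0.0206
```

arm_command(
  claw=[0.015],
  translation=[
    [0,0,-0.0015],
  ],
  twist=[0],
)

```text
clock: 13.0
eef_pos: [0.4738, 0.3529, 0.1105]
tool_rot: [3.121, -0.008, 1.567]
force: [-0.4, 1.0, -1.0]
gripper_width: 0.0205
```

arm_command(
  claw=[0.015],
  translation=[
    [0,0,-0.0015],
  ],
  twist=[0],
)

```text
clock: 13.12
eef_pos: [0.474, 0.353, 0.1093]
tool_rot: [3.12, -0.008, 1.567]
force: [-0.3, -0.8, 4.3]
gripper_width: 0.021
```

arm_command(
  claw=[0.015],
  translation=[
    [0,0,-0.001],
  ],
  twist=[0],
)

```text
clock: 13.25
eef_pos: [0.4742, 0.353, 0.1091]
tool_rot: [3.12, -0.008, 1.567]
force: [-1.5, -1.9, 5.8]
gripper_width: 0.0209
```

arm_command(
  claw=[0.015,0.015],
  translation=[
    [0,0,0],
    [0,0,0],
  ],
  twist=[0,0],
)

```text
clock: 13.5
eef_pos: [0.474, 0.353, 0.1098]
tool_rot: [3.12, -0.008, 1.567]
force: [-1.0, 0.6, 2.1]
gripper_width: 0.0209
```

The bottom is at tip z of about 0.0315, so the bore is 18 mm deep and needs a 58 mm post. That is post_a, at y≈0.09. Now I'm returning the rod.

arm_command(
  claw=[0.015,0.015,0.015,0.015,0.015,0.015],
  translation=[
    [0,0,0.015],
    [0,0,0.02],
    [0,0,0.025],
    [0,0,0.02],
    [0,0,0.005],
    [0,0,0],
  ],
  twist=[0,0,0,0,0,0],
)

```text
clock: 14.25
eef_pos: [0.4744, 0.3533, 0.1987]
tool_rot: [3.118, -0.01, 1.567]
force: [0.1, 0.2, -1.4]
gripper_width: 0.0204
```

arm_command(
  claw=[0.015,0.015,0.015,0.015,0.015,0.015,0.015],
  translation=[
    [0.005,-0.035,0],
    [0.006,-0.035,0],
    [0.006,-0.035,0],
    [0.004,-0.03,0],
    [0,-0.02,0],
    [0,0,0],
    [0,0,0],
  ],
  twist=[0,0,0,0,0,0,0],
)

```text
clock: 15.12
eef_pos: [0.4932, 0.1942, 0.1929]
tool_rot: [3.127, -0.007, 1.568]
force: [0.5, 0.2, -1.7]
gripper_width: 0.0206
```

arm_command(
  claw=[0.015,0.015,0.015,0.015,0.015],
  translation=[
    [0.004,-0.0065,0],
    [0,0,-0.015],
    [0,0,-0.012],
    [0,0,-0.01],
    [0,0,0],
  ],
  twist=[0,0,0,0,0],
)

```text
clock: 15.75
eef_pos: [0.4966, 0.1892, 0.152]
tool_rot: [3.129, -0.007, 1.571]
force: [-0.4, 0.3, -1.1]
gripper_width: 0.0209
```

```bash
python3 - <<'E'
from h import *
from cell import status
q=status.sense(); print(q["eef_pos"],q["tool_rot"])
s=shot("scene","s7")
crop(s,290,155,330,205,12,"s7.png")
print(proj(s,[[.495,.186,.075],[.495,.186,.064]]))
E
```

```text
[0.49658326 0.18921608 0.15200641] [ 3.1289891  -0.00667447  1.57127098]
[[309.64448539 191.32494154]
 [309.74305633 193.81131925]]
```

View pics/s7.png

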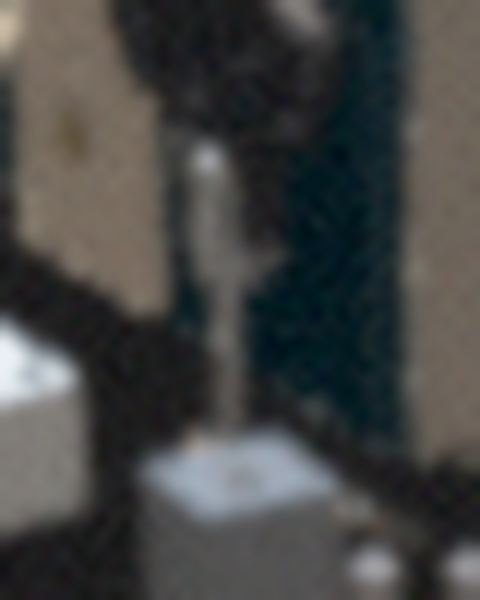

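arm_command(
  claw=[0.015,0.015,0.015],
  translation=[
    [0.002,-0.0025,-0.003],
    [0,0,0],
    [0,0,0],
  ],
  twist=[0,0,0],
)

```text
clock: 16.18
eef_pos: [0.4998, 0.1869, 0.1502]
tool_rot: [3.126, -0.008, 1.571]
force: [0.4, -0.2, -1.2]
gripper_width: 0.0204
```

```bash
python3 - <<'E'
from h import *
from cell import status
q=status.sense(); print(q["eef_pos"],q["tool_rot"])
s=shot("scene","s8");t=shot("top","t8")
crop(s,290,155,330,205,12,"s8.png");crop(t,270,180,330,240,9,"t8.png")
E
```

```text
[0.49982209 0.18686741 0.15021785] [ 3.12589747 -0.00773302  1.57119896]
```

View pics/s8.png

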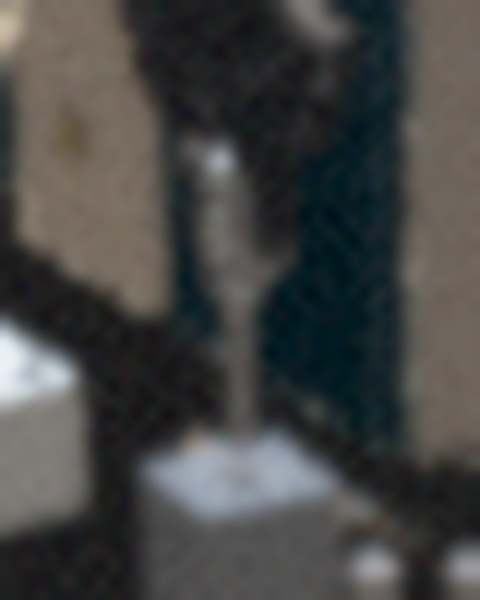

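View pics/t8.png

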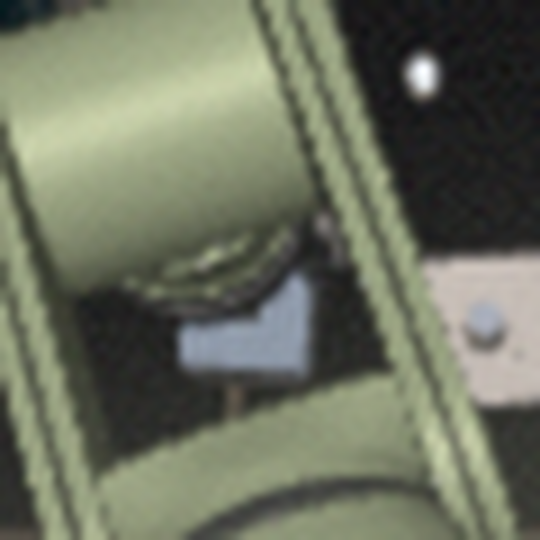

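arm_command(
  claw=[0.015,0.015,0.015],
  translation=[
    [-0.0005,0.0005,-0.003],
    [0,0,-0.002],
    [0,0,-0.0015],
  ],
  twist=[0,0,0],
)

```text
clock: 16.65
eef_pos: [0.4992, 0.1875, 0.1435]
tool_rot: [3.126, -0.008, 1.571]
force: [0.1, 0.4, -1.3]
gripper_width: 0.0205
```

arm_command(
  claw=[0.015,0.015],
  translation=[
    [0,0,-0.0015],
    [0,0,-0.0015],
  ],
  twist=[0,0],
)

```text
clock: 16.9
eef_pos: [0.4991, 0.1872, 0.1405]
tool_rot: [3.126, -0.007, 1.572]
force: [-0.1, -1.3, -1.0]
gripper_width: 0.0208
```

arm_command(
  claw=[0.015],
  translation=[
    [0,0,-0.0015],
  ],
  twist=[0],
)

```text
clock: 17.02
eef_pos: [0.4989, 0.187, 0.1388]
tool_rot: [3.126, -0.007, 1.572]
force: [-0.7, -0.9, -1.1]
gripper_width: 0.0201
```

arm_command(
  claw=[0.015,0.015],
  translation=[
    [0,0,-0.002],
    [0,0,-0.002],
  ],
  twist=[0,0],
)

```text
clock: 17.27
eef_pos: [0.4987, 0.187, 0.1343]
tool_rot: [3.127, -0.007, 1.572]
force: [-1.0, -1.0, -0.3]
gripper_width: 0.021
```

arm_command(
  claw=[0.015,0.015,0.015],
  translation=[
    [0,0,-0.003],
    [0,0,-0.003],
    [0,0,-0.003],
  ],
  twist=[0,0,0],
)

```text
clock: 17.65
eef_pos: [0.4985, 0.1867, 0.1246]
tool_rot: [3.128, -0.006, 1.572]
force: [-1.4, -0.6, -0.1]
gripper_width: 0.0207
```

arm_command(
  claw=[0.015,0.015,0.015],
  translation=[
    [0,0,-0.003],
    [0,0,-0.003],
    [0,0,-0.003],
  ],
  twist=[0,0,0],
)

```text
clock: 18.02
eef_pos: [0.4983, 0.1867, 0.1148]
tool_rot: [3.128, -0.006, 1.572]
force: [-0.6, -1.2, -0.1]
gripper_width: 0.0206
```

arm_command(
  claw=[0.015,0.015,0.015,0.015],
  translation=[
    [-0.0003,-0.0003,-0.004],
    [0,0,-0.004],
    [0,0,-0.004],
    [0,0,-0.004],
  ],
  twist=[0,0,0,0],
)

```text
clock: 18.52
eef_pos: [0.4981, 0.1864, 0.0977]
tool_rot: [3.128, -0.006, 1.572]
force: [-0.3, -1.6, -1.0]
gripper_width: 0.021
```

arm_command(
  claw=[0.015,0.015,0.015],
  translation=[
    [0,0,-0.004],
    [0,0,-0.003],
    [0,0,-0.002],
  ],
  twist=[0,0,0],
)

```text
clock: 18.9
eef_pos: [0.4979, 0.1864, 0.0879]
tool_rot: [3.128, -0.006, 1.572]
force: [-1.4, -0.4, -0.2]
gripper_width: 0.0207
```

arm_command(
  claw=[0.015,0.015],
  translation=[
    [0,0,-0.002],
    [0,0,-0.0015],
  ],
  twist=[0,0],
)

```text
clock: 19.15
eef_pos: [0.4979, 0.1863, 0.0842]
tool_rot: [3.128, -0.006, 1.572]
force: [-0.7, -0.4, -0.9]
gripper_width: 0.0206
```

arm_command(
  claw=[0.015],
  translation=[
    [0,0,-0.0015],
  ],
  twist=[0],
)

```text
clock: 19.27
eef_pos: [0.4978, 0.1863, 0.0826]
tool_rot: [3.128, -0.006, 1.572]
force: [-1.3, -1.3, 2.6]
gripper_width: 0.0207
```

arm_command(
  claw=[0.015],
  translation=[
    [0,0,-0.001],
  ],
  twist=[0],
)

```text
clock: 19.4
eef_pos: [0.4978, 0.1863, 0.0825]
tool_rot: [3.128, -0.006, 1.572]
force: [-4.5, -2.6, 11.7]
gripper_width: 0.0208
```

Seated on its shoulder at the same TCP height as when I gripped it. Releasing.

arm_command(
  claw=[0.0208,0.03,0.05,0.05,0.05,0.05],
  translation=[
    [0,0,0.0005],
    [0,0,0],
    [0,0,0],
    [0,0,0],
    [0,0,0.01],
    [0,0,0.02],
  ],
  twist=[0,0,0,0,0,0],
)

```text
clock: 20.15
eef_pos: [0.4985, 0.187, 0.1135]
tool_rot: [3.128, -0.007, 1.571]
force: [-0.6, 1.1, 0.3]
gripper_width: 0.0498
```

arm_command(
  claw=[0.05,0.05,0.05,0.05],
  translation=[
    [0,0,0.03],
    [0,0,0.03],
    [0,0,0],
    [0,0,0],
  ],
  twist=[0,0,0,0],
)

```text
clock: 20.65
eef_pos: [0.4993, 0.1873, 0.178]
tool_rot: [3.123, -0.009, 1.571]
force: [0.8, -0.3, 0.1]
gripper_width: 0.0502
```

```bash
python3 - <<'E'
from h import *
s=shot("scene","s9")
crop(s,270,140,350,220,8,"s9.png")
E
```

```text
(no output)
```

View pics/s9.png

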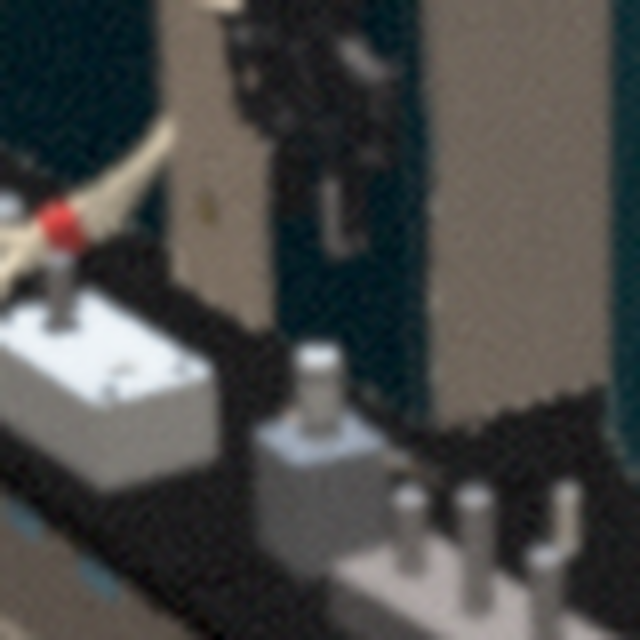

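The rod stands in its stand as before, with its top at (318,355). Next is post_a, the shortest, nearest the stand.

arm_command(
  claw=[0.045,0.04,0.04,0.04,0.04,0.04],
  translation=[
    [-0.003,-0.03,0],
    [-0.004,-0.034,0],
    [-0.003,-0.025,0],
    [0,-0.008,0],
    [0,0,0],
    [0,0,0],
  ],
  twist=[0,0,0,0,0,0],
)

```text
clock: 21.45
eef_pos: [0.4868, 0.0888, 0.1725]
tool_rot: [3.133, -0.008, 1.573]
force: [-0.3, 0.4, 0.3]
gripper_width: 0.0398
```

arm_command(
  claw=[0.04,0.04,0.04,0.04,0.04,0.04],
  translation=[
    [0.0015,0.001,-0.025],
    [0,0,-0.025],
    [0,0,-0.02],
    [0,0,-0.012],
    [0,0,0],
    [0,0,0],
  ],
  twist=[0,0,0,0,0,0],
)

```text
clock: 22.2
eef_pos: [0.4905, 0.0943, 0.089]
tool_rot: [3.129, -0.01, 1.578]
force: [0.4, 0.5, 0.0]
gripper_width: 0.0402
```

```bash
python3 - <<'E'
from h import *
s=shot("scene","s10");t=shot("top","t10")
crop(s,300,170,350,225,10,"s10.png");crop(t,290,180,370,240,9,"t10.png")
E
```

```text
(no output)
```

View pics/s10.png

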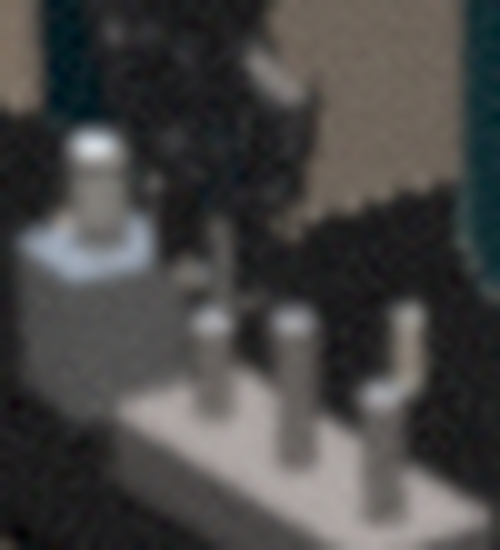

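View pics/t10.png

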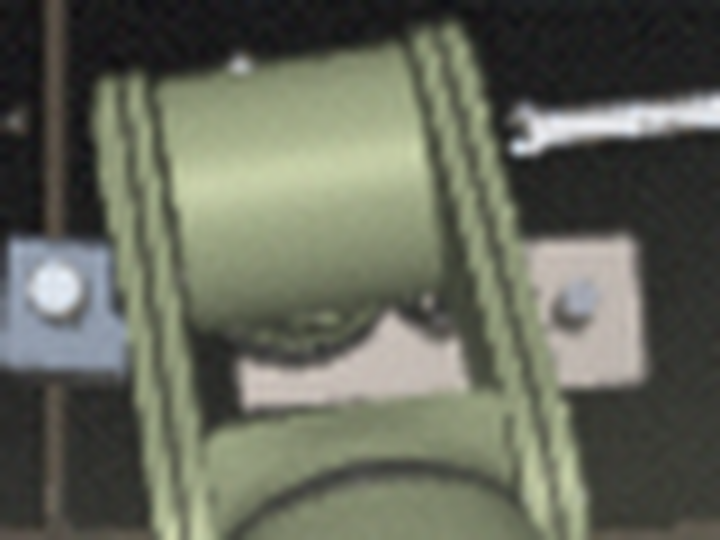

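arm_command(
  claw=[0.04,0.04,0.04],
  translation=[
    [-0.002,-0.0045,0],
    [0,0,0],
    [0,0,0],
  ],
  twist=[-0.005,0,0],
)

```text
clock: 22.68
eef_pos: [0.4889, 0.0892, 0.0904]
tool_rot: [3.126, -0.01, 1.572]
force: [0.2, -0.8, -0.7]
gripper_width: 0.0402
```

arm_command(
  claw=[0.04,0.04,0.04,0.04,0.04,0.04],
  translation=[
    [-0.0005,0.0005,-0.014],
    [0,0,-0.014],
    [0,0,-0.01],
    [0,0,-0.004],
    [0,0,0],
    [0,0,0],
  ],
  twist=[0,0,0,0,0,0],
)

```text
clock: 23.42
eef_pos: [0.4883, 0.0898, 0.0445]
tool_rot: [3.127, -0.01, 1.572]
force: [0.6, -0.3, -0.9]
gripper_width: 0.0397
```

arm_command(
  claw=[0.03,0.02,0.01,0.01,0.01,0.01],
  translation=[
    [0,0,0.0015],
    [0,0,0],
    [0,0,0],
    [0,0,0],
    [0,0,0],
    [0,0,0],
  ],
  twist=[0,0,0,0,0,0],
  squeeze=40,
)

```text
clock: 24.18
eef_pos: [0.4881, 0.0893, 0.046]
tool_rot: [3.127, -0.009, 1.572]
force: [0.2, -1.5, -1.0]
gripper_width: 0.014
```

```bash
python3 - <<'E'
from h import *
from cell import status
q=status.sense(); print({k:np.round(q[k],4).tolist() for k in("eef_pos","tool_rot","force","gripper_width")})
s=shot("scene","s11")
crop(s,300,170,350,225,10,"s11.png")
E
```

```text
{'eef_pos': [0.4881, 0.0893, 0.046], 'tool_rot': [3.1268, -0.009, 1.5724], 'force': [0.1823, -1.5037, -1.0247], 'gripper_width': 0.014}
```

View pics/s11.png

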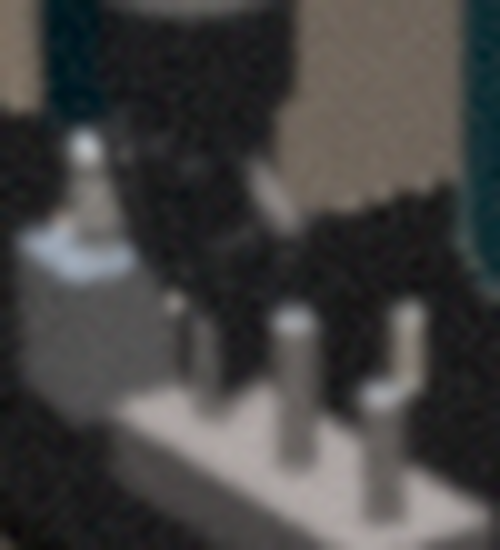

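Gripped, width 14.0 mm (the gauge read 20.7 on the 22 mm handle). Lifting.

arm_command(
  claw=[0.01,0.01,0.01,0.01,0.01,0.01,0.01,0.01],
  translation=[
    [0,0,0.008],
    [0,0,0.012],
    [0,0,0.02],
    [0,0,0.025],
    [0,0,0.025],
    [0,0,0.02],
    [0,0,0],
    [0,0,0],
  ],
  twist=[0,0,0,0,0,0,0,0],
)

```text
clock: 25.22
eef_pos: [0.4871, 0.0906, 0.164]
tool_rot: [3.125, -0.012, 1.572]
force: [0.2, 0.5, -1.3]
gripper_width: 0.0143
```

arm_command(
  claw=[0.01,0.01,0.01,0.01,0.01,0.01,0.01,0.01,0.01,0.01],
  translation=[
    [0,0,0.02],
    [-0.002,0.033,0],
    [-0.002,0.035,0],
    [-0.002,0.035,0],
    [-0.002,0.035,0],
    [-0.002,0.035,0],
    [-0.003,0.035,0],
    [-0.003,0.03,0],
    [0,0.015,0],
    [0,0,0],
  ],
  twist=[0,0,0,0,0,0,0,0,0,0],
)

```text
clock: 26.48
eef_pos: [0.4646, 0.3488, 0.1735]
tool_rot: [-3.139, -0.003, 1.569]
force: [-0.6, -0.7, -1.5]
gripper_width: 0.0141
```

arm_command(
  claw=[0.01,0.01,0.01,0.01,0.01,0.01],
  translation=[
    [0.0065,0.003,0],
    [0,0,-0.02],
    [0,0,-0.02],
    [0,0,-0.015],
    [0,0,0],
    [0,0,0],
  ],
  twist=[0,0,0,0,0,0],
)

```text
clock: 27.22
eef_pos: [0.4746, 0.3475, 0.1178]
tool_rot: [-3.141, -0.003, 1.564]
force: [-0.9, -0.9, -1.0]
gripper_width: 0.014
```

arm_command(
  claw=[0.01,0.01,0.01,0.01],
  translation=[
    [-0.002,0.005,-0.01],
    [0,0,-0.006],
    [0,0,0],
    [0,0,0],
  ],
  twist=[0.005,0,0,0],
)

```text
clock: 27.72
eef_pos: [0.473, 0.3535, 0.102]
tool_rot: [3.14, -0.004, 1.57]
force: [0.0, -0.1, -0.6]
gripper_width: 0.0145
```

```bash
python3 - <<'E'
from h import *
s=shot("scene","s12");t=shot("top","t12")
crop(s,265,150,305,200,12,"s12.png");crop(t,215,180,285,240,9,"t12.png")
print(proj(s,[[.4713,.3528,.0677],[.4713,.3528,.05]]))
E
```

```text
[[285.10307479 181.29283132]
 [285.33671162 185.08929125]]
```

View pics/s12.png

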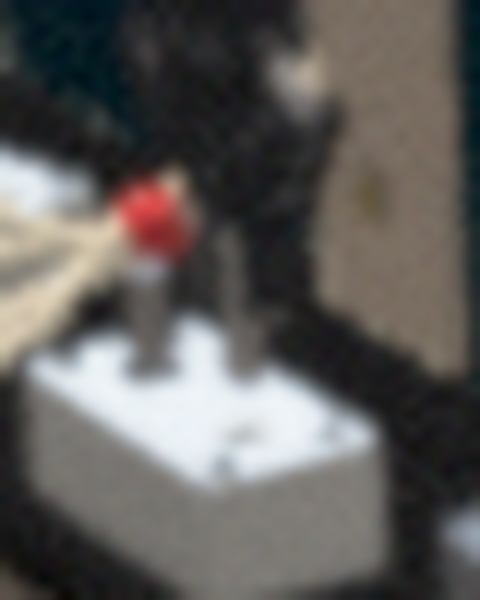

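View pics/t12.png

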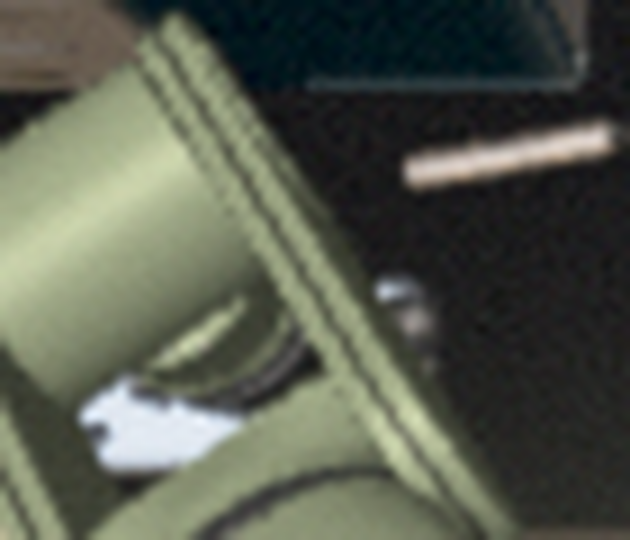

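arm_command(
  claw=[0.01,0.01,0.01,0.01],
  translation=[
    [-0.001,-0.0005,-0.006],
    [0,0,-0.004],
    [0,0,-0.002],
    [0,0,0],
  ],
  twist=[0,0,0,0],
)

```text
clock: 28.32
eef_pos: [0.472, 0.3528, 0.0894]
tool_rot: [3.14, -0.004, 1.569]
force: [0.2, -0.7, -0.9]
gripper_width: 0.0138
```

arm_command(
  claw=[0.01],
  translation=[
    [0,0,-0.0015],
  ],
  twist=[0],
)

```text
clock: 28.45
eef_pos: [0.4721, 0.3529, 0.0879]
tool_rot: [3.14, -0.004, 1.569]
force: [-0.8, 1.3, -0.6]
gripper_width: 0.014
```

arm_command(
  claw=[0.01],
  translation=[
    [0,0,-0.0015],
  ],
  twist=[0],
)

```text
clock: 28.58
eef_pos: [0.4721, 0.3529, 0.0863]
tool_rot: [3.14, -0.004, 1.569]
force: [0.3, 0.1, -1.4]
gripper_width: 0.0141
```

arm_command(
  claw=[0.01],
  translation=[
    [0,0,-0.0015],
  ],
  twist=[0],
)

```text
clock: 28.7
eef_pos: [0.4722, 0.3529, 0.0848]
tool_rot: [3.14, -0.004, 1.569]
force: [-0.5, -0.3, -0.4]
gripper_width: 0.0142
```

Foot is near z 0.0508. Continuing in small steps.

arm_command(
  claw=[0.01],
  translation=[
    [0,0,-0.001],
  ],
  twist=[0],
)

```text
clock: 28.82
eef_pos: [0.4722, 0.3529, 0.0837]
tool_rot: [3.14, -0.004, 1.569]
force: [-0.3, -0.7, -0.7]
gripper_width: 0.0141
```

arm_command(
  claw=[0.01],
  translation=[
    [0,0,-0.001],
  ],
  twist=[0],
)

```text
clock: 28.95
eef_pos: [0.4722, 0.3529, 0.0827]
tool_rot: [3.14, -0.004, 1.569]
force: [-0.7, -0.1, 2.6]
gripper_width: 0.0143
```

arm_command(
  claw=[0.01],
  translation=[
    [0,0,-0.001],
  ],
  twist=[0],
)

```text
clock: 29.08
eef_pos: [0.472, 0.3528, 0.082]
tool_rot: [3.14, -0.004, 1.57]
force: [-1.4, -0.7, -0.1]
gripper_width: 0.0141
```

arm_command(
  claw=[0.01],
  translation=[
    [-0.0005,-0.0002,-0.001],
  ],
  twist=[0],
)

```text
clock: 29.2
eef_pos: [0.4715, 0.3525, 0.0808]
tool_rot: [3.14, -0.004, 1.569]
force: [0.4, 0.1, -1.2]
gripper_width: 0.0143
```

arm_command(
  claw=[0.01],
  translation=[
    [0,0,-0.001],
  ],
  twist=[0],
)

```text
clock: 29.32
eef_pos: [0.4715, 0.3526, 0.0797]
tool_rot: [3.14, -0.004, 1.57]
force: [-0.4, 0.8, 0.0]
gripper_width: 0.0143
```

arm_command(
  claw=[0.01],
  translation=[
    [0,0,-0.001],
  ],
  twist=[0],
)

```text
clock: 29.45
eef_pos: [0.4715, 0.3526, 0.0785]
tool_rot: [3.14, -0.004, 1.569]
force: [0.6, 0.2, -0.3]
gripper_width: 0.014
```

arm_command(
  claw=[0.01,0.01],
  translation=[
    [0,0,-0.0015],
    [0,0,-0.0015],
  ],
  twist=[0,0],
)

```text
clock: 29.7
eef_pos: [0.4715, 0.3526, 0.0752]
tool_rot: [3.14, -0.004, 1.569]
force: [0.1, 0.0, -1.2]
gripper_width: 0.0139
```

arm_command(
  claw=[0.01,0.01],
  translation=[
    [0,0,-0.0015],
    [0,0,-0.0015],
  ],
  twist=[0,0],
)

```text
clock: 29.95
eef_pos: [0.4715, 0.3526, 0.0719]
tool_rot: [3.14, -0.004, 1.569]
force: [-0.3, -0.5, -0.8]
gripper_width: 0.0141
```

arm_command(
  claw=[0.01,0.01],
  translation=[
    [0,0,-0.0015],
    [0,0,-0.0015],
  ],
  twist=[0,0],
)

```text
clock: 30.2
eef_pos: [0.4715, 0.3526, 0.0687]
tool_rot: [3.14, -0.004, 1.569]
force: [-0.0, 0.4, -1.1]
gripper_width: 0.0143
```

arm_command(
  claw=[0.01],
  translation=[
    [0,0,-0.001],
  ],
  twist=[0],
)

```text
clock: 30.32
eef_pos: [0.4715, 0.3526, 0.0676]
tool_rot: [3.14, -0.004, 1.569]
force: [-0.1, 0.2, -1.4]
gripper_width: 0.0141
```

arm_command(
  claw=[0.01],
  translation=[
    [0,0,-0.001],
  ],
  twist=[0],
)

```text
clock: 30.45
eef_pos: [0.4715, 0.3526, 0.0666]
tool_rot: [3.14, -0.004, 1.569]
force: [-0.4, 0.1, -0.2]
gripper_width: 0.0139
```

arm_command(
  claw=[0.01],
  translation=[
    [0,0,-0.001],
  ],
  twist=[0],
)

```text
clock: 30.58
eef_pos: [0.4715, 0.3526, 0.0656]
tool_rot: [3.14, -0.004, 1.569]
force: [0.1, -0.6, 1.5]
gripper_width: 0.0141
```

arm_command(
  claw=[0.01],
  translation=[
    [0,0,-0.0007],
  ],
  twist=[0],
)

```text
clock: 30.7
eef_pos: [0.4715, 0.3526, 0.0653]
tool_rot: [3.14, -0.004, 1.569]
force: [-1.3, -0.8, 3.6]
gripper_width: 0.0143
```

Bottom felt at TCP 0.0655 (about 0.066 predicted). Letting go.

arm_command(
  claw=[0.014,0.02,0.035,0.04,0.04,0.04,0.04],
  translation=[
    [0,0,0],
    [0,0,0],
    [0,0,0],
    [0,0,0],
    [0,0,0],
    [0,0,0.01],
    [0,0,0.02],
  ],
  twist=[0,0,0,0,0,0,0],
)

```text
clock: 31.58
eef_pos: [0.4711, 0.3523, 0.095]
tool_rot: [-3.142, -0.003, 1.569]
force: [0.6, 0.8, -0.2]
gripper_width: 0.04
```

arm_command(
  claw=[0.04,0.04,0.04,0.04,0.04,0.04],
  translation=[
    [0,0,0.03],
    [0,0,0.04],
    [-0.02,-0.02,0.04],
    [-0.04,-0.03,0.03],
    [0,0,0],
    [0,0,0],
  ],
  twist=[0,0,0,0,0,0],
)

```text
clock: 32.33
eef_pos: [0.411, 0.3021, 0.2446]
tool_rot: [3.134, -0.008, 1.57]
force: [-0.3, -0.0, -0.7]
gripper_width: 0.0399
```

arm_command(
  claw=[0.04,0.04,0.04,0.04,0.04],
  translation=[
    [-0.04,-0.04,0.02],
    [-0.03,-0.04,0],
    [0,-0.03,0],
    [0,0,0],
    [0,0,0],
  ],
  twist=[0,0,0,0,0],
)

```text
clock: 32.95
eef_pos: [0.3422, 0.1923, 0.2612]
tool_rot: [3.139, -0.006, 1.57]
force: [0.6, -0.0, -0.3]
gripper_width: 0.0399
```

```bash
python3 - <<'E'
from h import *
s=shot("scene","s13");t=shot("top","t13")
crop(s,260,160,360,235,8,"s13.png");crop(t,210,190,370,250,5,"t13.png")
print(proj(s,[[.4713,.3528,.09]]),proj(t,[[.4713,.3528,.09]]))
E
```

```text
[[284.80641046 176.47221178]] [[249.30126459 219.65961728]]
```

View pics/s13.png

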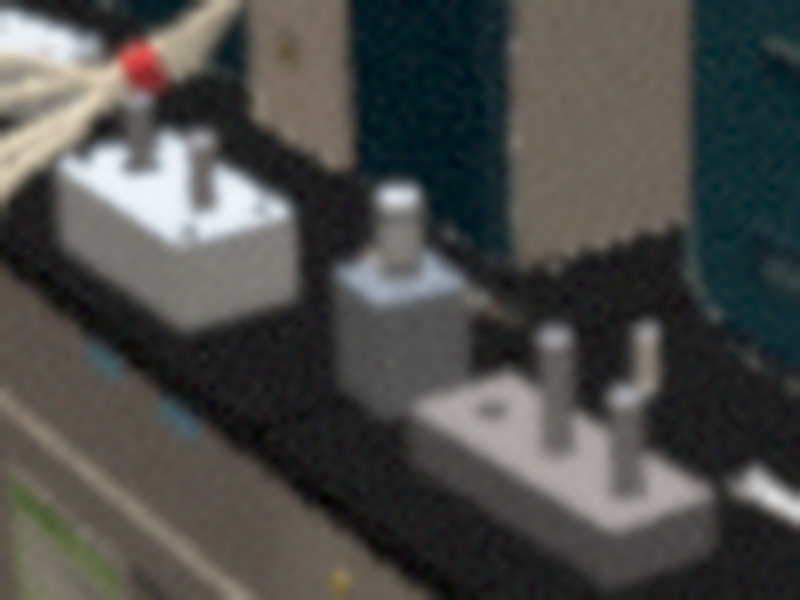

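View pics/t13.png

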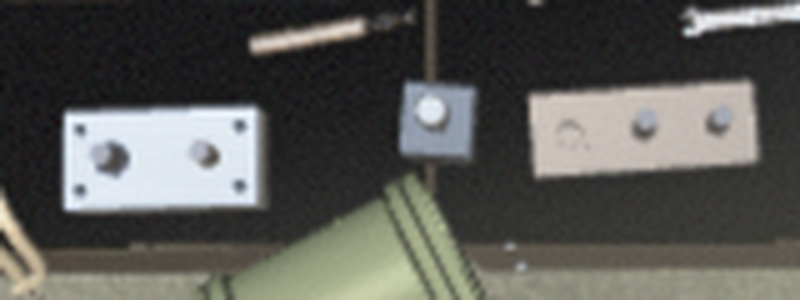

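The post stands in the bore with its top at scene pixel (285.1,176.4), against (284.8,176.5) computed for z = 90 mm. The rod is upright in its stand, the other two posts are in the rack, and the gripper is clear of everything.

```bash
python3 -c "
from cell import ctrl
print(ctrl.close_job())"
```

```text
the job is handed in; nothing more can be done
None
```

The job is done and handed in at about 33 s. The rod is back in its stand, and the shortest post (post_a, 58 mm) stands in the bore with the gripper clear.

- **Depth:** I felt the bottom of the bore with the rod tip at about 31.5 mm above the worktop. The highest force I read was about 6 N. That means the 18 mm bore, so post_a was the right post.
- **Rod:** it sat down on its shoulder at the same tool height as when I picked it up. I read about 12 N as it seated, which is on the handle's shoulder, not the tip.
- **Post:** it went in with the small contact of about 3 N at the chamfer and touched bottom within about 0.5 mm of the predicted height, at about 4 N.
- **Last pictures:**
  - The fitted post's top is within about 0.3 pixel (1 to 2 mm) of where a top level with the fixed post should appear.
  - The other two posts are upright in the rack and the rod is upright in its stand.
  - I never went near the bystanders, and the pen and spanner looked unmoved. The beaker, jar, tape and pad were outside the last crops, so I did not check them again.

No check failed, but two things were off:
- **Tool tilt:** the tool drifted up to about 0.04 rad during moves, which I allowed for when placing things.
- **Rod position:** before going back into the stand, the camera put the rod tip about 1 to 2 mm from where the robot's own readings did. I corrected by the picture and it went in freely.

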